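# Slide the till home and lock it for carrying

## Task

Get the open plywood tool box on the bench ready to be carried: with the fingertips, push its shallow till along its runners toward the end with the slide catch until you feel it drop into the locating notches and its rim is level with the rim of the box. Then push the catch's upturned tab fully in, so that its bolt reaches over the end of the till. Only push: do not lift the till or anything in it out, do not ram the till, and leave the tools lying about on the bench alone.

Things in the scene. Friction and masses are not known exactly. Their poses are not given: they have to be found in the camera images.
- tool_box: Open-topped pale plywood tool box fixed on the bench: 170 wide (its x), 400 long (its y), 130 mm high, walls 12 mm. Origin: centre of its underside; z up; y runs along the box to the end with the slide catch. A steel bow handle sticks out 31 mm from each end, 56 mm above the bench. Pliers and a screwdriver lie on its floor, less than 45 mm above the bench.
- notch_seat (a point): Where the till's origin lies when seated: in the box, 90 mm from its middle toward the catch, 75 mm above the bench, level with the tops of the two wooden runners along the long sides. Each runner has two notches, 18 mm wide and 10 mm deep, 70 mm to either side of this point along the box. Axes as the box's.
- till: Loose till (shallow tray of dark film-faced plywood, 0.6 to 1 kg), 143 wide (x), 180 long (y), 55 mm high, walls 7 mm, axes as the box's. Origin: centre of its underside. Two steel rods, 12 mm thick, under it 70 mm to either side of its middle, ride on the runners: origin at 81 mm, rim 6 mm above the box's rim. It starts 60 to 110 mm short of the notch seat and slides with 2 to 6 N.
- till_push (a point): Middle of the outer face of the till's end wall on the side away from the catch, 28 mm below the till's rim: push here along the box's +y. The box is open behind it for 75 mm or more. When both rods meet the notches the till drops 6 mm, its rim comes flush with the box's rim, and the notch walls stop it (3 mm play either way); the push then meets a firm stop.
- catch (a joint): Slide catch on top of the box's end: 0 open, 0.034 m fully in, where the bolt reaches 25 mm over the till. It moves along the box's -y, stays where it is left and takes about 2 N. The bolt is 22 mm wide, 4 mm thick, its underside 3 mm above the box's rim: it strikes the till's end if the till has not dropped.
- catch_tab (a point): Middle of the outer face of the catch's upturned steel tab, 26 mm wide (along the box's x) and 36 mm high, 151 mm above the bench, 54 mm outside the box's end when open; the tab spans heights of 133 to 169 mm. Pushed from outside, along the box's -y.
- ball_bearing: Ball bearing, 52 mm across, 15 mm high, lying loose in the till. Origin: centre of its underside.
- spark_plug: Spark plug, 78 mm long, 24 mm thick, lying loose in the till. Origin: under its middle.
- steel_tape: Yellow tape measure, 32 x 81 x 64 mm, loose on the bench to the right of the box; a bystander. Origin: centre of its underside.
- spanner: Combination spanner, 27 x 189 x 6 mm, loose on the bench to the left of the box; a bystander. Origin: centre of its underside.

How it is judged:
By the outcome, as a careful person would: the job done as asked, in the order asked, and still so for the second after the job is handed in, with the robot touching nothing.
It also fails if it takes over 48 s, if anything falls off the work surface, if the arm or the gripper's body presses on something with over 40 N, if the wrist force passes 120 N, or if a joint passes its speed limit or range.

## Robot

A 6-joint arm with a two-finger parallel gripper is mounted at the origin on a cart in front of the work surface, level with it; the furniture and walls round the work are solid. World frame = base frame: x ahead of the robot, y to its left, z up, the work surface at z = 0. Lengths are in m, angles in rad, forces in N, time in s.
With the tool pointing down it reaches from about 0.4 to 0.825 m from the base axis. Payload 7 kg.
Tool frame: the origin (TCP) lies at the very end of the fingers, on their centre line; the grasp point (between the pads) lies 19 mm behind it (arm.grip_point_offset is the distance from the TCP to the grasp point, in m); z points along the fingers, y is the line along which they close (so a half turn about z gives the same grasp; the last joint's range is limited). The gripper opens to 88 mm and grips with 3 to 60 N. Pads are 19 mm wide; open, the fingers measure 130 mm over their backs; the gripper's body (78 mm by 193 mm) begins 47 mm behind the grasp point.
Start: joints at [1.454, 0.359, 0.012, 0, -1.224, -0.288], TCP at [0.266, 0.62, 0.227] pointing down, gripper open.
Joint ranges: [-3.07, 3.07], [-1.43, 2.12], [-1.02, 1.25], [-3.03, 1.67], [-3.05, -0], [-3.03, 3.03]. Speed limits (rad/s): [2.39, 2.39, 3.01, 3.14, 3.14, 3.14].

## Interface

Orientations are given as [roll, pitch, yaw] about the fixed x, y, z axes, in that order (R = Rz(yaw) Ry(pitch) Rx(roll)).
In Python, from station import arm, cams gives the robot as it stands.
- The arm moves only by the shell command python3 -m handwheel 'ROWS' [FORCE]. ROWS is JSON, a list that holds one entry, the list of rows, each a list of 7 numbers: the shift along the tool's x, y, z normalised to -1 to 1, where 1 is 0.08 m, then the turn, a rotation vector about the tool's x, y, z normalised to -1 to 1, where 1 is 0.5 rad, then the closure in counts, from 0 (fully open) to 255 (shut). In form: [[[x, y, z, wx, wy, wz, hand], ...]]. A call has 1 to 5 rows; each row is the pose to reach, as a shift and turn from the pose commanded when the call began, along the tool's axes at that moment; what a row does not reach only later rows make up. A row lasts 1/8 s, in which the tool goes at most 62.5 mm and 10.7 degrees, less where a joint would pass 70% of its speed; a pose out of reach is approached as far as the arm can. A call with a number of a shift or a turn outside -1 to 1 is refused whole. A call with a gripper value outside its range is refused whole. The fingers move at their own pace and stop on an object; FORCE is the grip in N (left out, the last holds). Time passes only in rows, so rows that repeat a pose let the fingers close. It gives the time, the measured TCP pose, the force, the opening and the grip force at its end, in the units of the state.
- arm.get_state(): the state, without advancing time (a new reading comes with each control period).
- cams.grab_frame(name): name is "side" or "top"; returns the picture (400x640x3 uint8, blue, green, red); there is no depth.
- cams.camera_info(name): a dict with "camera_matrix" (3x3 intrinsics, pixels), "dist_coeffs" ([k1, k2, p1, p2, k3] as OpenCV has them; the pictures are not rectified), "R" (3x3) and "t" (3): a world point X has camera coordinates R X + t. Camera axes: x right, y down, z forward; pixel columns grow to the right and rows downward; lengths in m; the calibration is good to about 2 mm. A picture is of the moment at which its call begins. camera_info takes no time and is no camera call.
- arm.job_done(): hands the job in; it is judged then, once.
The state is a dict: "t": time; "q": joint angles; "qd": joint speeds; "joint_efforts": joint torques, N m; "eef_pos": TCP position; "ee_rot": TCP orientation; "force": force on the tool from outside, world axes, zero at the start; "moment": the same for the moment, N m; "width": finger opening in m; "gripper_force": force on a finger pad.
Only numpy, scipy, OpenCV 4.12 (cv2) and the standard library are available. Lean on these libraries where they do the work, as an engineer would, in place of code of your own. Each camera call takes 0.05 s, during which the arm holds its last target. There are 200 camera calls.

## Working session

There is one attempt and no reset: what is moved stays moved. The work goes in short steps, Python scripts to look and compute and a shell command to move; the robot and the scene stay as the last step left them, time stands still between calls to the robot, and variables do not carry over. Pictures are saved under pics/ and viewed, at most 10 in all, crops included, and the job is handed in when it is done.

```bash
mkdir -p pics; python3 - <<'E'
from station import arm,cams
import cv2
for n in("top","side"):
    cv2.imwrite(f"pics/{n}0.png",cams.grab_frame(n))
    i=cams.camera_info(n);print(n,i)
s=arm.get_state();print(s)
E
```

```text
top {'camera_matrix': array([[437.40548147,   0.        , 318.81665552],
       [  0.        , 437.40548147, 198.5896077 ],
       [  0.        ,   0.        ,   1.        ]]), 'dist_coeffs': array([0.01857197, 0.        , 0.        , 0.        , 0.        ]), 'R': array([[ 1.43702879e-02, -9.99892499e-01,  2.91290546e-03],
       [-9.86182574e-01, -1.46539692e-02, -1.65012699e-01],
       [ 1.65037646e-01, -5.01376611e-04, -9.86287141e-01]]), 't': array([-0.02938284,  0.59468584,  1.29626922])}
side {'camera_matrix': array([[410.94499872,   0.        , 317.29183422],
       [  0.        , 410.94499872, 198.03042828],
       [  0.        ,   0.        ,   1.        ]]), 'dist_coeffs': array([-0.09959234,  0.        ,  0.        ,  0.        ,  0.        ]), 'R': array([[-9.66514294e-01, -2.56612155e-01, -5.67424633e-04],
       [-1.42684696e-01,  5.39248598e-01, -8.29971100e-01],
       [ 2.13286655e-01, -8.02097969e-01, -5.57806105e-01]]), 't': array([0.52919819, 0.18208406, 1.31210293])}
{'t': 0.1, 'q': array([ 1.45409606e+00,  3.59320682e-01,  1.11515606e-02, -2.76921621e-04,
       -1.22408253e+00, -2.88097058e-01]), 'qd': array([-0.00048864, -0.00175745,  0.00139899,  0.00133932, -0.00067042,
        0.00095955]), 'joint_efforts': array([-1.74540037e-03, -5.84160948e+01,  2.93748629e+01,  7.01556712e+00,
        1.01400545e-02, -5.88023181e-05]), 'eef_pos': array([0.26570359, 0.62004089, 0.22571903]), 'ee_rot': array([ 3.14012334e+00, -1.63923834e-04, -4.04891496e-01]), 'force': array([-0.78816004,  0.06779533, -0.07995663]), 'moment': array([ 0.02785879,  0.00221135, -0.00345551]), 'gripper_force': 0.0, 'width': 0.08734074989994689}
```

View pics/top0.png

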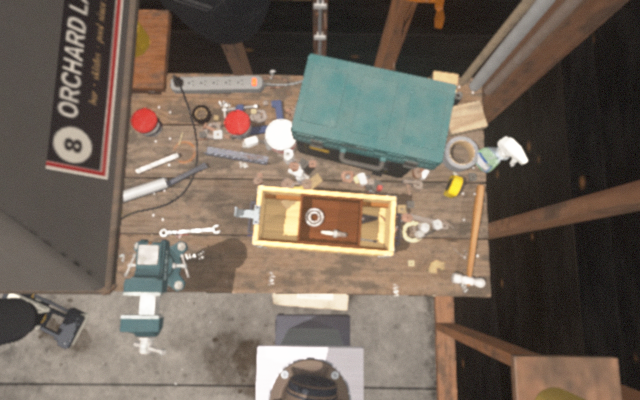

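View pics/side0.png

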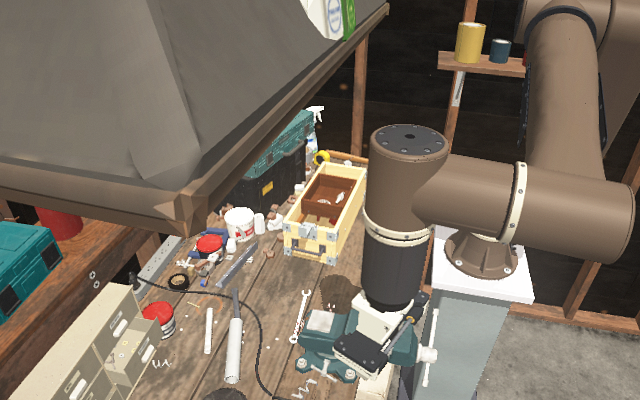

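The top view shows the box at about u 253–397, v 186–255, with the catch on its left end (about 245,212), which is world +y. The till is the dark part at u≈302–362. In the side view the arm stands left of the box, with a hood above it on that side.

```bash
cat > h.py <<'E'
from station import arm,cams
import cv2,numpy as np
def ray(n,uv):
    i=cams.camera_info(n);p=cv2.undistortPoints(np.array(uv,float).reshape(-1,1,2),i["camera_matrix"],i["dist_coeffs"]).reshape(-1,2)
    return -i["R"].T@i["t"],np.c_[p,np.ones(len(p))]@i["R"]
def onz(n,uv,z):
    c,d=ray(n,uv);return c+d*((z-c[2])/d[:,2])[:,None]
def px(n,X):
    i=cams.camera_info(n);r=cv2.Rodrigues(i["R"])[0]
    return cv2.projectPoints(np.array(X,float).reshape(-1,3),r,i["t"],i["camera_matrix"],i["dist_coeffs"])[0].reshape(-1,2)
E
python3 - <<'E'
from h import *
im=cv2.imread("pics/top0.png")
hsv=cv2.cvtColor(im,cv2.COLOR_BGR2HSV)
m=cv2.inRange(hsv,(15,50,190),(35,200,255));m[:, :235]=0;m[:,410:]=0;m[:180]=0;m[262:]=0
m=cv2.morphologyEx(m,cv2.MORPH_CLOSE,np.ones((3,3)))
c=max(cv2.findContours(m,0,1)[0],key=cv2.contourArea)
r=cv2.minAreaRect(c);b=cv2.boxPoints(r);print(r);print(b);print(onz("top",b,.13).round(4))
d=cv2.boundingRect(c);print(d, px("top",[[.266,.62,.227]]),px("side",[[.266,.62,.227]]))
k=im[175:265,225:415];k=cv2.resize(k,None,fx=4,fy=4,interpolation=2);cv2.imwrite("pics/c1.png",k)
s=cv2.imread("pics/side0.png")[150:280,270:385];cv2.imwrite("pics/c2.png",cv2.resize(s,None,fx=4.5,fy=4.5,interpolation=2))
E
```

```text
((329.0504150390625, 216.530029296875), (150.82269287109375, 71.67935943603516), 4.214178562164307)
[[251.20929 246.73122]
 [256.47662 175.24565]
 [406.89154 186.32884]
 [401.6242  257.8144 ]]
[[ 0.4404  0.169   0.13  ]
 [ 0.6478  0.1619  0.13  ]
 [ 0.6215 -0.2758  0.13  ]
 [ 0.4155 -0.257   0.13  ]]
(252, 180, 154, 77) [[ 64.1991428  311.44721763]] [[378.4797041  355.26515281]]
```

View pics/c1.png

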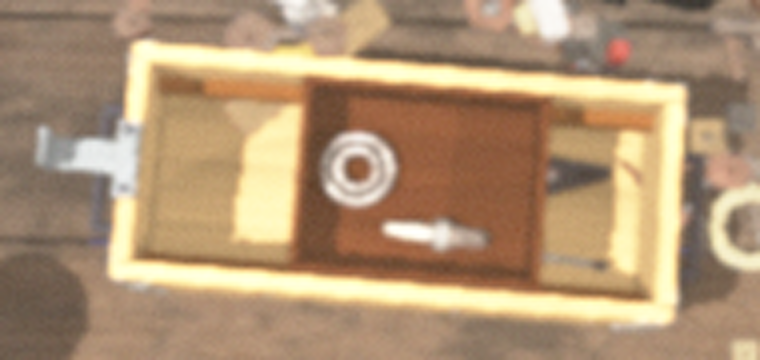

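View pics/c2.png

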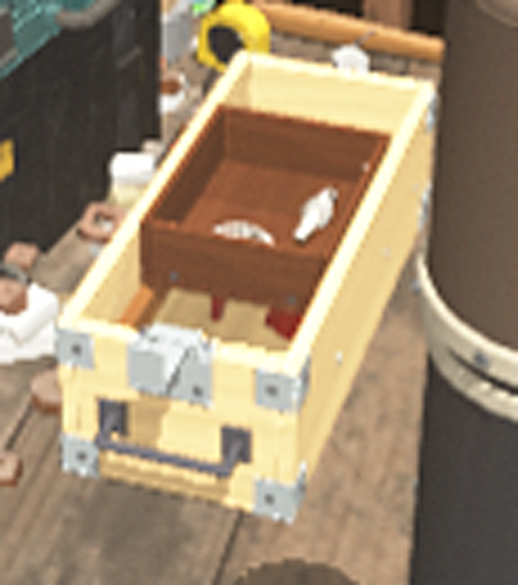

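Box corners in the crop are (135,42), (687,85), (672,322) and (108,280). The till runs from u≈300 to u≈545, with the bearing and spark plug inside, and the catch tab is at about (42,148). The side crop confirms the tab on the near end, with nothing blocking behind it.

```bash
python3 - <<'E'
from h import *
f=lambda a:(np.array(a,float)+.5)/4-.5+[225,175]
P=onz("top",f([(135,42),(687,85),(672,322),(108,280)]),.13);print(P.round(4))
print("lens",[np.linalg.norm(P[i]-P[(i+1)%4]).round(4) for i in range(4)])
ends=(P[0]+P[3])/2,(P[1]+P[2])/2
y=(ends[0]-ends[1]);y/=np.linalg.norm(y);c=P.mean(0);print("c",c,"yaw of y axis-90deg",np.degrees(np.arctan2(y[1],y[0]))-90)
x=np.array([y[1],-y[0],0])
T=onz("top",f([(308,82),(550,100),(540,285),(293,262)]),.136)
print("till local",[( (p-c)@x,(p-c)@y) for p in T])
b=onz("top",f([(42,148)]),.169);print("tab",b,(b-c)@x,(b-c)@y)
print("cams",ray("top",[[0,0]])[0],ray("side",[[0,0]])[0])
# side corners (scale 4.5, offset 270,150), rim
g=lambda a:(np.array(a,float)+.5)/4.5-.5+[270,150]
S=onz("side",g([(60,325),(247,55),(435,88),(300,378)]),.13);print(S.round(4),S.mean(0))
E
```

```text
[[ 0.6186  0.1553  0.13  ]
 [ 0.5929 -0.2449  0.13  ]
 [ 0.4226 -0.2317  0.13  ]
 [ 0.4463  0.168   0.13  ]]
lens [np.float64(0.401), np.float64(0.1708), np.float64(0.4004), np.float64(0.1727)]
c [ 0.52009984 -0.03828938  0.13      ] yaw of y axis-90deg -3.5386439006273918
till local [(np.float64(0.0655606792611587), np.float64(0.07146715471019191)), (np.float64(0.06578611536929972), np.float64(-0.10304023343245709)), (np.float64(-0.06693804562597751), np.float64(-0.10388646491538445)), (np.float64(-0.06410578479814065), np.float64(0.07136879167180958))]
tab [[0.53482137 0.21165516 0.169     ]] [-0.00073355] [0.25037663]
cams [ 0.37295783 -0.02001526  1.37670997] [0.25760418 1.09004521 0.88332382]
[[ 0.6131  0.1583  0.13  ]
 [ 0.5823 -0.2376  0.13  ]
 [ 0.4203 -0.2232  0.13  ]
 [ 0.4445  0.1723  0.13  ]] [ 0.5150445  -0.03254299  0.13      ]
```

```bash
python3 - <<'E'
from h import *
def tri(a,b):
    c1,d1=ray("top",[a]);c2,d2=ray("side",[b]);d1=d1[0];d2=d2[0]
    k=np.linalg.lstsq(np.c_[d1,-d2],c2-c1,rcond=None)[0];p,q=c1+k[0]*d1,c2+k[1]*d2
    return ((p+q)/2).round(3),np.linalg.norm(p-q).round(3)
for a,b in [((112,292),(190,235)),((112,292),(385,8)),((130,10),(190,235)),((112,292),(200,180)),((340,163),(312,112)),((305,60),(260,150)),((160,245),(322,318)),((180,248),(300,340)),((150,262),(330,330))]: print(a,b,tri(a,b))
print(onz("top",[(155,250),(180,262),(150,325),(340,160),(340,172)],.12).round(3))
print(onz("side",[(340,320),(430,300),(430,375)],.15).round(3))
s=cv2.imread("pics/side0.png")[180:400,220:460];cv2.imwrite("pics/c3.png",cv2.resize(s,None,fx=2.6,fy=2.6))
E
```

```text
(112, 292) (190, 235) (array([0.471, 0.523, 0.398]), np.float64(0.345))
(112, 292) (385, 8) (array([0.344, 0.262, 0.76 ]), np.float64(0.004))
(130, 10) (190, 235) (array([0.875, 0.428, 0.327]), np.float64(0.277))
(112, 292) (200, 180) (array([0.47 , 0.476, 0.483]), np.float64(0.329))
(340, 163) (312, 112) (array([ 0.602, -0.071,  0.398]), np.float64(0.037))
(305, 60) (260, 150) (array([0.817, 0.007, 0.315]), np.float64(0.175))
(160, 245) (322, 318) (array([0.431, 0.443, 0.079]), np.float64(0.027))
(180, 248) (300, 340) (array([ 0.462,  0.429, -0.045]), np.float64(0.039))
(150, 262) (330, 330) (array([0.393, 0.471, 0.077]), np.float64(0.004))
[[ 0.428  0.443  0.12 ]
 [ 0.395  0.37   0.12 ]
 [ 0.222  0.441  0.12 ]
 [ 0.7   -0.082  0.12 ]
 [ 0.664 -0.082  0.12 ]]
[[0.364 0.495 0.15 ]
 [0.17  0.385 0.15 ]
 [0.161 0.586 0.15 ]]
```

View pics/c3.png

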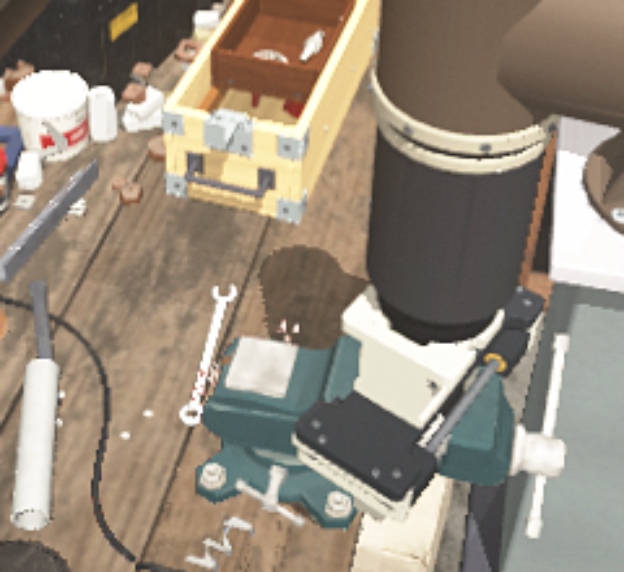

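```bash
python3 -m handwheel '[[[0.5,0.5,-0.4,0,0,-0.34,255],[1,1,-0.4,0,0,-0.687,255],[1,1,-0.4,0,0,-0.687,255]]]' 40; python3 -m handwheel '[[[0.7,0.7,0,0,0,0,255],[1,1,0,0,0,0,255]]]'; python3 -c "
from h import *
s=arm.get_state();print(s['t'],s['eef_pos'],s['ee_rot'],s['q'],s['width'],s['force'])
c,d=ray('side',[(410,140)]);print([(c+d[0]*k).round(3) for k in (.4,.5,.6,.7)])"
```

```text
t: 0.48
eef_pos: [0.3089, 0.5124, 0.2596]
ee_rot: [-3.141, 0.0, -0.061]
force: [-0.3, 2.1, 0.2]
width: 0.0632
gripper_force: 0.0
t: 0.72
eef_pos: [0.3832, 0.4297, 0.2581]
ee_rot: [3.141, 0.0, -0.061]
force: [0.4, 0.4, -0.7]
width: 0.0427
gripper_force: 0.0
0.725 [0.38324783 0.42972229 0.25812679] [ 3.14096412e+00  3.49163228e-04 -6.10753702e-02] [ 1.18200719e+00  1.77457099e-01 -1.62898553e-01 -1.36039317e-04
 -1.23114815e+00  3.27759244e-01] 0.04268345146712357 [ 0.39101678  0.41595342 -0.73094303]
[array([0.263, 0.715, 0.707]), array([0.265, 0.621, 0.663]), array([0.266, 0.528, 0.619]), array([0.267, 0.434, 0.575])]
```

```bash
(python3 -m handwheel '[[[0.2,0.75,0,0,0,0,255],[0.26,0.955,0,0,0,0,255]]]'
python3 -m handwheel '[[[0.2,0.75,0,0,0,0,255],[0.26,0.955,0,0,0,0,255]]]'
python3 -m handwheel '[[[0.2,0.75,0,0,0,0,255],[0.26,0.955,0,0,0,0,255]]]'
python3 -m handwheel '[[[0.2,0.75,0,0,0,0,255],[0.26,0.955,0,0,0,0,255]]]'
python3 -m handwheel '[[[0.2,0.75,0,0,0,0,255],[0.26,0.955,0,0,0,0,255]]]'
python3 -m handwheel '[[[0.2,0.75,0,0,0,0,255],[0.26,0.955,0,0,0,0,255]]]'
python3 -m handwheel '[[[0.2,0.75,0,0,0,0,255],[0.26,0.955,0,0,0,0,255]]]'
python3 -m handwheel '[[[0.2,0.75,0,0,0,0,255],[0.26,0.955,0,0,0,0,255],[0.26,0.955,0,0,0,0,255]]]')|grep -E 'eef|force:|t:|width'; python3 -c "
from h import *
for n in('top','side'):cv2.imwrite(f'pics/{n}1.png',cams.grab_frame(n))
s=arm.get_state();p=s['eef_pos'];print(p,s['ee_rot'])
y=np.array([.0617,.998,0]);x=np.array([.998,-.0617,0]);c=np.array([.519,-.037,0]);print('local',(p-c)@x,(p-c)@y)"
```

```text
t: 0.98
eef_pos: [0.3992, 0.3505, 0.2584]
ee_rot: [3.141, 0.001, -0.064]
force: [0.3, 1.2, 1.1]
width: 0.0232
gripper_force: 0.0
t: 1.23
eef_pos: [0.415, 0.2738, 0.2585]
ee_rot: [3.141, 0.0, -0.063]
force: [0.6, 0.6, 0.3]
width: 0.0035
gripper_force: 0.0
t: 1.48
eef_pos: [0.4312, 0.1966, 0.2586]
ee_rot: [-3.142, 0.0, -0.063]
force: [0.5, 0.5, 0.0]
width: 0.0007
gripper_force: 0.0
t: 1.72
eef_pos: [0.4475, 0.1192, 0.2585]
ee_rot: [3.142, 0.0, -0.063]
force: [-0.2, 0.2, -0.7]
width: 0.0005
gripper_force: 0.0
t: 1.98
eef_pos: [0.4638, 0.0417, 0.2585]
ee_rot: [3.141, 0.0, -0.063]
force: [-0.0, 0.0, 0.3]
width: 0.0005
gripper_force: 0.0
t: 2.22
eef_pos: [0.4802, -0.0359, 0.2583]
ee_rot: [3.141, 0.0, -0.063]
force: [-0.9, 0.4, -0.3]
width: 0.0005
gripper_force: 0.0
t: 2.48
eef_pos: [0.4964, -0.1137, 0.2581]
ee_rot: [3.141, 0.001, -0.063]
force: [-1.4, -0.5, -0.4]
width: 0.0001
gripper_force: 0.0
t: 2.85
eef_pos: [0.5119, -0.1898, 0.2578]
ee_rot: [-3.141, 0.001, -0.063]
force: [-0.7, 0.3, -1.1]
width: 0.0005
gripper_force: 0.0
[ 0.51163464 -0.18867976  0.25833534] [-3.14132941e+00  3.53256653e-04 -6.10797015e-02]
local 0.002008008772208584 -0.15183083979289883
```

View pics/top1.png

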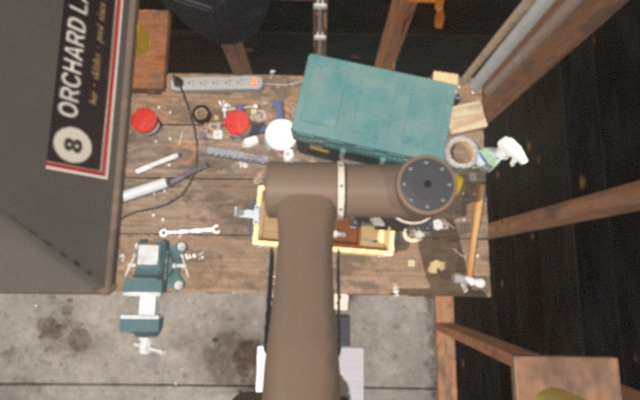

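The top view shows the arm reaching over the box, clear of the teal case. The fingers are over the gap behind the till (local y −0.152, between −0.188 and −0.104).

```bash
(python3 -m handwheel '[[[-0.02,-0.06,0.5,0,0,0,255],[-0.02,-0.06,1,0,0,0,255],[-0.02,-0.06,1,0,0,0,255]]]'
python3 -m handwheel '[[[0,0,0.25,0,0,0,255],[0,0,0.5,0,0,0,255],[0,0,0.5,0,0,0,255]]]')|grep -E 'eef|force:|t:'
```

```text
t: 3.32
eef_pos: [0.5083, -0.1832, 0.1764]
ee_rot: [-3.141, 0.005, -0.06]
force: [0.7, 0.4, 0.3]
gripper_force: 0.0
t: 3.7
eef_pos: [0.5104, -0.1841, 0.1393]
ee_rot: [3.141, 0.0, -0.06]
force: [-0.2, 0.4, 0.4]
gripper_force: 0.0
```

```bash
(python3 -m handwheel '[[[0,0,0.25,0,0,0,255],[0,0,0.5,0,0,0,255],[0,0,0.5,0,0,0,255],[0,0,0.5,0,0,0,255]]]'
)|grep -E 'eef|force:|t:'
```

```text
t: 4.2
eef_pos: [0.5114, -0.1847, 0.1004]
ee_rot: [3.141, -0.002, -0.061]
force: [0.1, -0.1, -0.1]
gripper_force: 0.0
```

```bash
(python3 -m handwheel '[[[0,-0.06,0,0,0,0,255],[0,-0.12,0,0,0,0,255],[0,-0.16,0,0,0,0,255],[0,-0.18,0,0,0,0,255],[0,-0.2,0,0,0,0,255]]]'
python3 -m handwheel '[[[0,-0.03,0,0,0,0,255],[0,-0.06,0,0,0,0,255],[0,-0.09,0,0,0,0,255],[0,-0.12,0,0,0,0,255],[0,-0.15,0,0,0,0,255]]]'
python3 -m handwheel '[[[0,-0.03,0,0,0,0,255],[0,-0.06,0,0,0,0,255],[0,-0.09,0,0,0,0,255],[0,-0.12,0,0,0,0,255],[0,-0.15,0,0,0,0,255]]]')|grep -E 'eef|  *force|^force|t:'
```

```text
t: 4.82
eef_pos: [0.5111, -0.1686, 0.0985]
ee_rot: [3.142, 0.0, -0.061]
force: [0.3, -0.6, 0.5]
t: 5.45
eef_pos: [0.5116, -0.1575, 0.0987]
ee_rot: [3.14, 0.001, -0.061]
force: [-1.0, -6.2, -0.3]
t: 6.08
eef_pos: [0.5123, -0.1457, 0.0986]
ee_rot: [3.14, 0.001, -0.061]
force: [-0.4, -5.9, -0.7]
```

```bash
(python3 -m handwheel '[[[0,-0.05,0,0,0,0,255],[0,-0.1,0,0,0,0,255],[0,-0.15,0,0,0,0,255],[0,-0.2,0,0,0,0,255],[0,-0.25,0,0,0,0,255]]]'
python3 -m handwheel '[[[0,-0.05,0,0,0,0,255],[0,-0.1,0,0,0,0,255],[0,-0.15,0,0,0,0,255],[0,-0.2,0,0,0,0,255],[0,-0.25,0,0,0,0,255]]]'
python3 -m handwheel '[[[0,-0.05,0,0,0,0,255],[0,-0.1,0,0,0,0,255],[0,-0.15,0,0,0,0,255],[0,-0.2,0,0,0,0,255],[0,-0.25,0,0,0,0,255]]]')|grep -E 'eef|  *force|^force|t:'
```

```text
t: 6.7
eef_pos: [0.5134, -0.1257, 0.0986]
ee_rot: [3.14, 0.001, -0.061]
force: [-0.4, -6.6, -0.4]
t: 7.32
eef_pos: [0.5146, -0.1058, 0.0986]
ee_rot: [3.14, 0.001, -0.061]
force: [0.5, -7.4, -0.3]
t: 7.95
eef_pos: [0.5157, -0.0859, 0.0986]
ee_rot: [3.14, 0.001, -0.061]
force: [-0.8, -7.1, 0.9]
```

```bash
(python3 -m handwheel '[[[0,-0.025,0,0,0,0,255],[0,-0.05,0,0,0,0,255],[0,-0.075,0,0,0,0,255],[0,-0.1,0,0,0,0,255],[0,-0.125,0,0,0,0,255]]]'
python3 -m handwheel '[[[0,-0.025,0,0,0,0,255],[0,-0.05,0,0,0,0,255],[0,-0.075,0,0,0,0,255],[0,-0.1,0,0,0,0,255]]]')|grep -E 'eef|  *force|^force|t:'
```

```text
t: 8.57
eef_pos: [0.5163, -0.076, 0.0986]
ee_rot: [3.14, 0.001, -0.061]
force: [-0.9, -7.1, 0.8]
t: 9.07
eef_pos: [0.5168, -0.068, 0.0986]
ee_rot: [3.14, 0.001, -0.062]
force: [-0.9, -7.1, 0.6]
```

```bash
(python3 -m handwheel '[[[0,-0.02,0,0,0,0,255],[0,-0.04,0,0,0,0,255],[0,-0.06,0,0,0,0,255]]]')|grep -E 'eef|  *force|^force|t:'
```

```text
t: 9.45
eef_pos: [0.5174, -0.0623, 0.0984]
ee_rot: [3.141, 0.0, -0.062]
force: [0.3, -0.1, -0.3]
```

```bash
(python3 -m handwheel '[[[0,-0.02,0,0,0,0,255],[0,-0.04,0,0,0,0,255]]]')|grep -E 'eef|  *force|^force|t:'
```

```text
t: 9.7
eef_pos: [0.5181, -0.0586, 0.0987]
ee_rot: [-3.141, -0.0, -0.061]
force: [-0.0, 0.2, 0.4]
```

```bash
(python3 -m handwheel '[[[0,-0.013,0,0,0,0,255],[0,-0.026,0,0,0,0,255]]]'
python3 -m handwheel '[[[0,-0.013,0,0,0,0,255],[0,-0.02,0,0,0,0,255]]]')|grep -E 'eef|  *force|^force|t:'
```

```text
t: 9.95
eef_pos: [0.5179, -0.0575, 0.0986]
ee_rot: [3.14, 0.0, -0.061]
force: [0.5, -6.3, -1.1]
t: 10.2
eef_pos: [0.5178, -0.0562, 0.0986]
ee_rot: [3.14, 0.001, -0.061]
force: [-0.4, -7.8, 0.5]
```

```bash
(python3 -m handwheel '[[[0,-0.013,0,0,0,0,255],[0,-0.02,0,0,0,0,255]]]'
python3 -m handwheel '[[[0,-0.01,0,0,0,0,255],[0,-0.015,0,0,0,0,255]]]')|grep -E 'eef|  *force|^force|t:'
```

```text
t: 10.45
eef_pos: [0.5178, -0.0547, 0.0986]
ee_rot: [3.14, 0.001, -0.061]
force: [-0.2, -7.5, 0.6]
t: 10.7
eef_pos: [0.5178, -0.0535, 0.0986]
ee_rot: [3.14, 0.001, -0.061]
force: [0.0, -7.2, -0.3]
```

```bash
(python3 -m handwheel '[[[0,-0.01,0,0,0,0,255],[0,-0.015,0,0,0,0,255]]]'
python3 -m handwheel '[[[0,-0.01,0,0,0,0,255],[0,-0.01,0,0,0,0,255]]]')|grep -E 'eef|  *force|^force|t:'
```

```text
t: 10.95
eef_pos: [0.5179, -0.0523, 0.0986]
ee_rot: [3.14, 0.001, -0.061]
force: [0.6, -6.0, 0.0]
t: 11.2
eef_pos: [0.5179, -0.0519, 0.0986]
ee_rot: [3.14, 0.001, -0.061]
force: [0.0, -9.6, 0.3]
```

```bash
(python3 -m handwheel '[[[0,-0.008,0,0,0,0,255],[0,-0.016,0,0,0,0,255]]]')|grep -E 'eef|  *force|^force|t:'; python3 -c "
from h import *
cv2.imwrite('pics/s2.png',cv2.resize(cams.grab_frame('side')[140:290,250:400],None,fx=4,fy=4,interpolation=2))"
```

```text
t: 11.45
eef_pos: [0.5178, -0.0516, 0.0987]
ee_rot: [3.138, 0.002, -0.061]
force: [2.1, -17.3, 1.2]
```

View pics/s2.png

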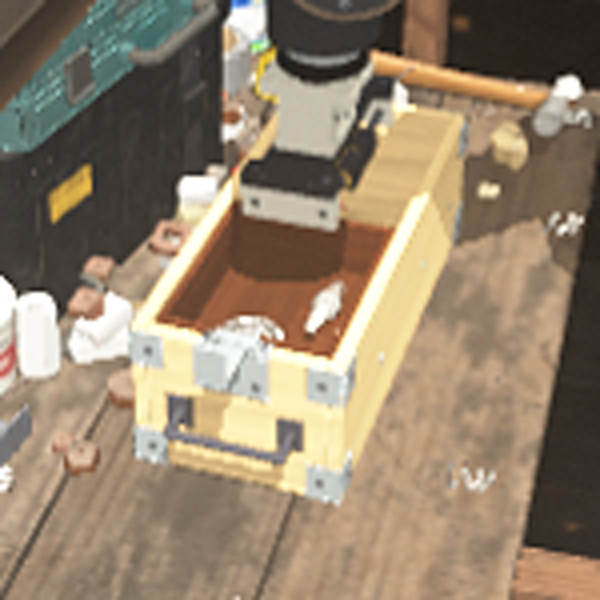

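The till is against a firm stop (17 N with no motion). In the side view its rim lies flush inside the box rim and the tools are still in it. I'll back off, rise, and cross over to the catch.

```bash
(python3 -m handwheel '[[[0,0.06,0,0,0,0,255],[0,0.12,0,0,0,0,255],[0,0.12,-0.5,0,0,0,255],[0,0.12,-1,0,0,0,255],[0,0.12,-1,0,0,0,255]]]'
python3 -m handwheel '[[[0,0,-0.5,0,0,0,255],[0,0,-0.9,0,0,0,255],[0,0,-0.9,0,0,0,255]]]'
python3 -m handwheel '[[[0,-0.5,0,0,0,0,255],[0,-0.85,0,0,0,0,255]]]'
python3 -m handwheel '[[[0,-0.5,0,0,0,0,255],[0,-0.85,0,0,0,0,255]]]'
python3 -m handwheel '[[[0,-0.5,0,0,0,0,255],[0,-0.85,0,0,0,0,255]]]'
python3 -m handwheel '[[[0,-0.5,0,0,0,0,255],[0,-0.85,0,0,0,0,255]]]'
python3 -m handwheel '[[[0,-0.5,0,0,0,0,255],[0,-0.85,0,0,0,0,255],[0,-0.85,0,0,0,0,255]]]')|grep -E 'eef_pos|  *force|^force|t:';python3 -c "
from h import *
s=arm.get_state();p=s['eef_pos']
y=np.array([.0617,.998,0]);x=np.array([.998,-.0617,0]);c=np.array([.519,-.037,0]);print('local',(p-c)@x,(p-c)@y)
im=cams.grab_frame('side');cv2.imwrite('pics/s3.png',cv2.resize(im[100:300,220:420],None,fx=3,fy=3,interpolation=2))"
```

```text
t: 12.12
eef_pos: [0.5201, -0.0583, 0.1819]
ee_rot: [-3.14, -0.006, -0.061]
force: [0.5, 0.2, -0.5]
t: 12.5
eef_pos: [0.5191, -0.0585, 0.2525]
ee_rot: [-3.14, -0.004, -0.061]
force: [-0.2, -0.3, 0.2]
t: 12.75
eef_pos: [0.5214, 0.01, 0.2491]
ee_rot: [-3.142, 0.002, -0.062]
force: [0.0, 0.2, -0.2]
t: 13.0
eef_pos: [0.5256, 0.0784, 0.249]
ee_rot: [3.141, 0.002, -0.061]
force: [1.8, 1.0, -0.3]
t: 13.25
eef_pos: [0.5297, 0.1463, 0.2489]
ee_rot: [3.141, 0.002, -0.061]
force: [-1.0, -1.3, 0.8]
t: 13.5
eef_pos: [0.5339, 0.2141, 0.2487]
ee_rot: [3.141, 0.002, -0.061]
force: [0.3, -0.8, -0.7]
t: 13.88
eef_pos: [0.5383, 0.2821, 0.249]
ee_rot: [3.14, 0.002, -0.06]
force: [0.3, -0.3, -0.1]
local -0.0003876572111312866 0.31966225010072924
```

View pics/s3.png

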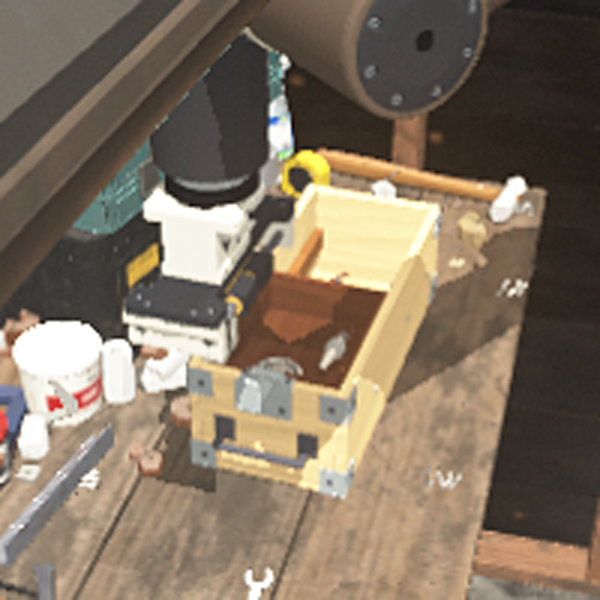

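```bash
python3 -c "
from h import *
P=px('side',[[.538,.282,.249],[.538,.282,.32],[.5346,.2165,.169],[.5346,.2165,.133]]);print(P,(P-[220,100])*3)
P=px('top',[[.538,.282,.249],[.5346,.2165,.169]]);print(P)
im=cams.grab_frame('top');cv2.imwrite('pics/t3.png',cv2.resize(im[130:300,180:420],None,fx=3,fy=3,interpolation=2))"
```

```text
[[292.80942579 217.65158019]
 [291.83975327 194.7338343 ]
 [301.99049435 227.20819928]
 [302.26433069 237.10956182]] [[218.42827738 352.95474057]
 [215.5192598  284.2015029 ]
 [245.97148306 381.62459784]
 [246.79299208 411.32868546]]
[[202.37747121 205.85476861]
 [233.37741635 211.67874621]]
```

View pics/t3.png

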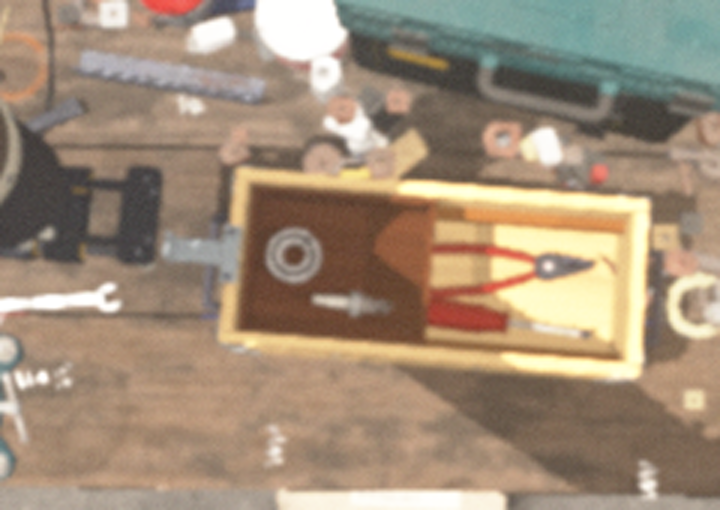

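The top view shows the till hard up at the catch end with everything in it. The gripper is outside the tab, which is at crop (170,248) and still open. Next I'll descend and push slowly.

```bash
(python3 -m handwheel '[[[0,0,0.4,0,0,0,255],[0,0,0.8,0,0,0,255],[0,0,0.8,0,0,0,255]]]'
python3 -m handwheel '[[[0,0,0.3,0,0,0,255],[0,0,0.6,0,0,0,255],[0,0,0.6,0,0,0,255],[0,0,0.6,0,0,0,255]]]'
python3 -m handwheel '[[[0,0.15,0,0,0,0,255],[0,0.25,0,0,0,0,255],[0,0.35,0,0,0,0,255],[0,0.4,0,0,0,0,255],[0,0.43,0,0,0,0,255]]]'
python3 -m handwheel '[[[0,0.03,0,0,0,0,255],[0,0.06,0,0,0,0,255],[0,0.09,0,0,0,0,255],[0,0.12,0,0,0,0,255],[0,0.15,0,0,0,0,255]]]'
)|grep -E 'eef_pos|  *force|^force|t:'
```

```text
t: 14.35
eef_pos: [0.5374, 0.2786, 0.1843]
ee_rot: [3.138, 0.004, -0.063]
force: [-0.3, -0.0, 0.8]
t: 14.85
eef_pos: [0.5397, 0.2808, 0.1405]
ee_rot: [-3.14, -0.002, -0.061]
force: [0.3, 0.1, 0.7]
t: 15.48
eef_pos: [0.5367, 0.2459, 0.1386]
ee_rot: [-3.142, -0.0, -0.062]
force: [-0.2, -0.2, 0.5]
t: 16.1
eef_pos: [0.5358, 0.2341, 0.1385]
ee_rot: [3.142, 0.0, -0.061]
force: [-0.5, -0.3, -0.0]
```

```bash
(python3 -m handwheel '[[[0,0.03,0,0,0,0,255],[0,0.06,0,0,0,0,255],[0,0.09,0,0,0,0,255],[0,0.12,0,0,0,0,255],[0,0.15,0,0,0,0,255]]]'
python3 -m handwheel '[[[0,0.03,0,0,0,0,255],[0,0.06,0,0,0,0,255],[0,0.09,0,0,0,0,255],[0,0.12,0,0,0,0,255]]]'
)|grep -E 'eef_pos|  *force|^force|t:'
```

```text
t: 16.73
eef_pos: [0.5351, 0.2222, 0.1386]
ee_rot: [-3.142, -0.0, -0.061]
force: [-1.2, 1.6, -0.2]
t: 17.23
eef_pos: [0.5345, 0.2125, 0.1386]
ee_rot: [3.142, 0.0, -0.061]
force: [-0.6, 1.8, 0.0]
```

```bash
(python3 -m handwheel '[[[0,0.02,0,0,0,0,255],[0,0.04,0,0,0,0,255],[0,0.06,0,0,0,0,255],[0,0.08,0,0,0,0,255],[0,0.1,0,0,0,0,255]]]'
python3 -m handwheel '[[[0,0.015,0,0,0,0,255],[0,0.03,0,0,0,0,255],[0,0.045,0,0,0,0,255]]]'
)|grep -E 'eef_pos|  *force|^force|t:'
```

```text
t: 17.85
eef_pos: [0.534, 0.2046, 0.1385]
ee_rot: [3.142, 0.0, -0.061]
force: [-0.9, 2.6, -0.8]
t: 18.23
eef_pos: [0.5338, 0.201, 0.1385]
ee_rot: [3.142, 0.0, -0.061]
force: [-1.7, 1.7, -0.4]
```

```bash
(python3 -m handwheel '[[[0,0.015,0,0,0,0,255],[0,0.03,0,0,0,0,255]]]'
)|grep -E 'eef_pos|  *force|^force|t:'
```

```text
t: 18.48
eef_pos: [0.5339, 0.2003, 0.1387]
ee_rot: [-3.139, -0.001, -0.061]
force: [-3.9, 12.2, 0.0]
```

```bash
(python3 -m handwheel '[[[0,0.01,0,0,0,0,255],[0,0.01,0,0,0,0,255]]]'
python3 -m handwheel '[[[0,-0.15,0,0,0,0,255],[0,-0.5,0,0,0,0,255],[0,-1,0,0,0,0,255],[0,-1,-0.7,0,0,0,255],[0,-1,-0.7,0,0,0,255]]]'
)|grep -E 'eef_pos|  *force|^force|t:';python3 -c "
from h import *
a=cv2.resize(cams.grab_frame('top')[165:265,210:410],None,fx=4,fy=4,interpolation=2)[:300,:790];b=cv2.resize(cams.grab_frame('side')[170:270,240:400],None,fx=4,fy=4,interpolation=2)[:300]
b=cv2.copyMakeBorder(b,0,0,0,790-b.shape[1],0);cv2.imwrite('pics/e.png',np.vstack([a,b]))"
```

```text
t: 18.73
eef_pos: [0.5339, 0.2003, 0.1387]
ee_rot: [-3.138, -0.001, -0.061]
force: [-3.5, 12.4, -1.4]
t: 19.35
eef_pos: [0.5409, 0.2807, 0.1989]
ee_rot: [-3.138, -0.006, -0.059]
force: [-0.2, 0.2, -0.7]
```

View pics/e.png

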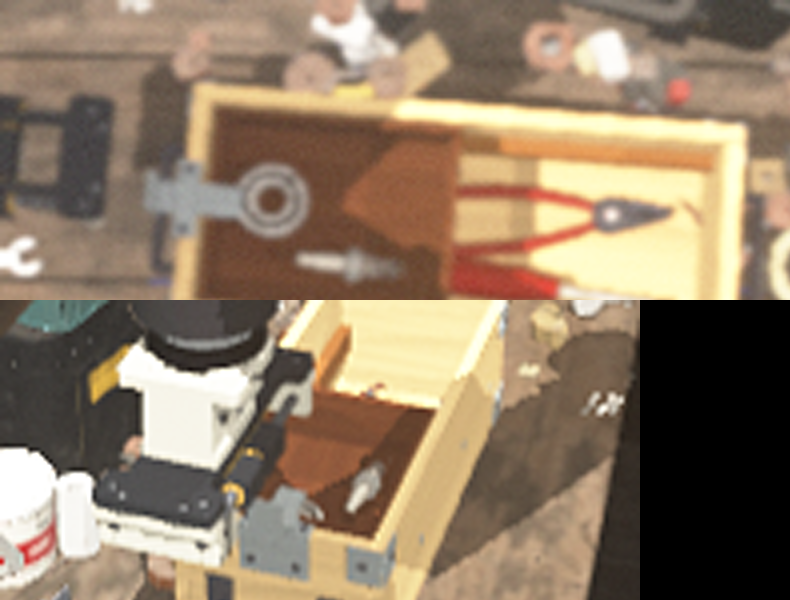

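The bolt now reaches well over the till (crop u≈200–240), the till is flush, and the robot is clear.

```bash
python3 -c "
from station import arm
print(arm.job_done())"
```

```text
the job is handed in; nothing more can be done
None
```

I pushed the till into its notches, where it met a firm stop with its rim level with the box's. I then pushed the catch fully in, so its bolt reaches over the till, backed the arm clear, and handed the job in at about 19 s.

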